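# Find the rocking corner of the clockmaker's levelling plate and press its shim flat

### The job

One corner of the steel levelling plate under the clock movement rocks. With the fingertips, press down on the plate's corners one after another until you find the one that clearly gives, then press the brass shim stud at that corner down flat onto the plate. Pick nothing up, leave the clock movement standing where it is, do not disturb the jar, dish and loupe, and finish clear of everything.

Things in the scene. Friction and masses are not known exactly. Their poses are not given: they have to be found in the camera images.
- plate: square steel plate, 180 x 180 x 10 mm, top 40 mm above the counter, on a sprung centre pivot. Origin: centre of its underside, axes along its edges, z up. Three corners are solid and give under 1 mm at 10 N. One, different every time and not told by eye, rocks: it sinks about 1 mm per N, up to 7 mm, and springs back.
- tray: fixed grey tray, 194 mm square, rim 28 mm above the counter, around the plate; origin: centre of its underside, axes as the plate's. It hides four pads, one under each corner region; the one under the rocking corner is too low.
- movement: small brass clock movement, a drum 48 mm across and 43 mm tall with its centre arbor, 0.25 kg, standing loose on the middle of the plate; origin at the centre of its underside. It is to stay where it is.
- jar: closed jar, 56 mm across, 75 mm tall, loose on the counter beside the stand; origin at the centre of its underside
- dish: open clear dish, 72 mm across, 18 mm tall, loose on the counter beside the stand; origin at the centre of its underside
- loupe: black eye loupe, 38 mm across, 32 mm tall, loose on the counter beyond the stand; origin at the centre of its underside
- corner_1 (a point): place to press corner 1 of the plate: on the plate's top face, 16 mm in from both edges, towards +x +y in the plate's frame; moves with the plate
- shim_1_top (a point): centre of the top of the head of shim 1, a brass push-in stud (round head 18 mm across, 4 mm thick) 41 mm inboard of corner 1 on the plate's diagonal. It starts with its head's top 8 mm above the plate and is flat, the head lying on the plate, when its top is 4 mm above the plate.
- shim_1 (a joint): how far shim 1 has been pressed in, m: 0 standing proud, 0.004 flat. It slides stiffly at 1 to 2 N and stays where it is left; its foot then fills most of the gap over the low pad. Over a good pad it has no room and cannot go in.
- corner_2 (a point): place to press corner 2 of the plate: on the plate's top face, 16 mm in from both edges, towards -x +y in the plate's frame; moves with the plate
- shim_2_top (a point): centre of the top of the head of shim 2, a brass push-in stud (round head 18 mm across, 4 mm thick) 41 mm inboard of corner 2 on the plate's diagonal. It starts with its head's top 8 mm above the plate and is flat, the head lying on the plate, when its top is 4 mm above the plate.
- shim_2 (a joint): how far shim 2 has been pressed in, m: 0 standing proud, 0.004 flat. It slides stiffly at 1 to 2 N and stays where it is left; its foot then fills most of the gap over the low pad. Over a good pad it has no room and cannot go in.
- corner_3 (a point): place to press corner 3 of the plate: on the plate's top face, 16 mm in from both edges, towards -x -y in the plate's frame; moves with the plate
- shim_3_top (a point): centre of the top of the head of shim 3, a brass push-in stud (round head 18 mm across, 4 mm thick) 41 mm inboard of corner 3 on the plate's diagonal. It starts with its head's top 8 mm above the plate and is flat, the head lying on the plate, when its top is 4 mm above the plate.
- shim_3 (a joint): how far shim 3 has been pressed in, m: 0 standing proud, 0.004 flat. It slides stiffly at 1 to 2 N and stays where it is left; its foot then fills most of the gap over the low pad. Over a good pad it has no room and cannot go in.
- corner_4 (a point): place to press corner 4 of the plate: on the plate's top face, 16 mm in from both edges, towards +x -y in the plate's frame; moves with the plate
- shim_4_top (a point): centre of the top of the head of shim 4, a brass push-in stud (round head 18 mm across, 4 mm thick) 41 mm inboard of corner 4 on the plate's diagonal. It starts with its head's top 8 mm above the plate and is flat, the head lying on the plate, when its top is 4 mm above the plate.
- shim_4 (a joint): how far shim 4 has been pressed in, m: 0 standing proud, 0.004 flat. It slides stiffly at 1 to 2 N and stays where it is left; its foot then fills most of the gap over the low pad. Over a good pad it has no room and cannot go in.

How it is judged:
On the way, in this order (a step that is already met when the one before it is completed fails the run):
1. the rocking corner is pressed with the fingers so that it sinks more than 2 mm, before any shim goes in (height (world z) of any of corner_1, corner_2, corner_3, corner_4 below 0.0381 m and contact force between the fingers and plate above 0.5 N and value of joint each of shim_1, shim_2, shim_3, shim_4 below 0.0015 m), for 0.1 s.
2. the shim of that corner is pressed flat (value of joint any of shim_1, shim_2, shim_3, shim_4 above 0.0033 m), for 0.2 s.
At the end, for the whole second after the job is handed in: The rocking corner's shim is pressed in more than 3.3 of its 4 mm, the other three less than 1.5 mm; the plate lies level within 0.015 rad; the movement stands upright within 15 mm of where it was; jar, dish and loupe are within 30 mm of where they were (((value of joint shim_1 above 0.0033 m and value of joint each of shim_2, shim_3, shim_4 below 0.0015 m) or (value of joint shim_2 above 0.0033 m and value of joint each of shim_1, shim_3, shim_4 below 0.0015 m) or (value of joint shim_3 above 0.0033 m and value of joint each of shim_1, shim_2, shim_4 below 0.0015 m) or (value of joint shim_4 above 0.0033 m and value of joint each of shim_1, shim_2, shim_3 below 0.0015 m)) and angle between plate's own z axis and vertical below 0.015 rad and horizontal distance between movement and plate below 0.025 m and angle between movement's own z axis and vertical below 0.1 rad and distance of movement from where it was at the start of the episode below 0.015 m and distance of each of jar, dish, loupe from where it was at the start of the episode below 0.03 m); the robot touches nothing.
It fails at once if the clock movement is lifted, tipped or shoved more than 15 mm (distance of movement from where it was at the start of the episode above 0.015 m or height (world z) of movement above 0.0501 m or angle between movement's own z axis and vertical above 0.3 rad).
It fails at once if the jar is lifted or moved more than 30 mm, or tipped over (distance of jar from where it was at the start of the episode above 0.03 m or height (world z) of jar above 0.015 m or angle between jar's own z axis and vertical above 0.5 rad).
It fails at once if the dish is lifted or moved more than 30 mm, or tipped over (distance of dish from where it was at the start of the episode above 0.03 m or height (world z) of dish above 0.015 m or angle between dish's own z axis and vertical above 0.5 rad).
It fails at once if the loupe is lifted or moved more than 30 mm, or tipped over (distance of loupe from where it was at the start of the episode above 0.03 m or height (world z) of loupe above 0.015 m or angle between loupe's own z axis and vertical above 0.5 rad).
It also fails if it takes over 64 s, if anything falls off the work surface, if the arm or the gripper's body presses on something with over 40 N, if the wrist force passes 120 N, or if a joint passes its speed limit or range.

### The arm

A 7-joint arm with a two-finger parallel gripper is mounted at the origin on the work surface. World frame = base frame: x ahead of the robot, y to its left, z up, the work surface at z = 0. Lengths are in m, angles in rad, forces in N, time in s.
With the tool pointing down it reaches from about 0.425 to 0.825 m from the base axis. Payload 3.6 kg.
Tool frame: the origin (TCP) lies at the very end of the fingers, on their centre line; the grasp point (between the pads) lies 19 mm behind it; z points along the fingers, y is the direction in which the jaws open and shut (so a half turn about z gives the same grasp; the last joint's range is limited). The gripper opens to 93 mm and grips with 3 to 60 N. Pads are 15 mm wide; open, the fingers measure 128 mm over their backs; the gripper's body (75 mm by 188 mm) begins 65 mm behind the grasp point.
Start: joints at [-1.302, 0.615, -0.013, 1.423, 0.008, 1.103, -0.04], TCP at [0.189, 0.622, 0.219] pointing down, gripper open.
Joint ranges: [-3.12, 3.12], [-0.3, 2.06], [-1.34, 1.32], [0.26, 2.42], [-1.36, 4.5], [0.01, 1.98], [-2.84, 2.84]. Speed limits (rad/s): [2.79, 2.79, 3.14, 3.14, 3.14, 3.14, 3.14].

### API

Orientations are given as a unit quaternion [x, y, z, w].
In Python, from station import get_state, camera, camera_params, finish_job gives the robot as it stands.
- The arm moves only by the tool carry_out, never from a script. Its argument "commands" is a list that holds one entry, the list of rows, each a list of 5 numbers: the finger opening in cm, from 0 to 9.3, then the shift along the tool's x, y, z in cm, then the turn about the tool's z in rad. A call has 1 to 5 rows; each row shifts and turns the commanded pose from where the row before left it, along the tool's axes as they then stand; what a row does not reach is not made up. A row lasts 1/8 s, in which the tool goes at most 62.5 mm and 10.7 degrees, less where a joint would pass 70% of its speed; a pose out of reach is approached as far as the arm can. A call with a gripper value outside its range is refused whole. The fingers move at their own pace and stop on an object; "grip_force" is the grip in N (left out, the last holds). Time passes only in rows, so rows that do not move let the fingers close. It gives the time, the measured TCP pose, the force and the opening at its end, in the units of the state.
- get_state(): the state, without advancing time (a new reading comes with each control period).
- camera(name): name is "side" or "top" or "wrist"; returns (picture, depth): 420x560x3 uint8, blue, green, red; 420x560 float32, m along the optical axis (not along the pixel's ray), 0 where there is no reading.
- camera_params(name): a dict with "vfov" (degrees; the focal length in pixels is half the picture's height over the tangent of half this angle, whatever the lens; pixels are square), "cx", "cy" (the principal point, pixels), "k1" (the pictures are not rectified: a ray, as slopes to the right and down, at radius r is drawn at 1 + k1 r^2 times it, then the intrinsics apply), "R" (3x3) and "t" (3): a world point X has camera coordinates R X + t. Camera axes: x right, y down, z forward; pixel columns grow to the right and rows downward; lengths in m; the calibration is good to about 2 mm. A picture is of the moment at which its call begins: read the wrist's pose just before it. camera_params takes no time and is no camera call; for the wrist camera it gives the pose at the moment of the call.
- finish_job(): hands the job in, once; it reports no verdict.
The state is a dict: "time_s": time; "q": joint angles; "joint_vel": joint speeds; "joint_efforts": joint torques, N m; "ee_pos": TCP position; "tool_rot": TCP orientation; "ft_force": force on the tool from outside, world axes, zero at the start; "moment": the same for the moment, N m; "opening": finger opening in m.
Only numpy, scipy, OpenCV 4.12 (cv2) and the standard library are available. Lean on these libraries where they do the work, as an engineer would, in place of code of your own. Each camera call takes 0.05 s, during which the arm holds its last target.

## Working session

There is one attempt and no reset: what is moved stays moved. The work goes in short steps, Python scripts to look and compute and a tool call to move; the robot and the scene stay as the last step left them, time stands still between calls to the robot, and variables do not carry over. Pictures are saved under pics/ and viewed, and the job is handed in when it is done.

Besides the shell and the picture viewer there is one more tool, called as a command line: name --argument value ..., lists and objects as JSON in quotes. carry_out: Moves the arm, as the interface text tells. Its arguments: {"type":"object","properties":{"commands":{"type":"array"},"grip_force":{"type":"number"}},"required":["commands"]}

```bash
mkdir -p pics; ls
python3 - <<'E'
from station import *
import cv2
s=get_state()
print({k:s[k] for k in ('time_s','ee_pos','tool_rot','ft_force','opening')})
for n in('side','top'):
    p,d=camera(n); cv2.imwrite(f'pics/{n}0.png',p)
    c=camera_params(n); print(n,c)
E
```

```text
pics
{'time_s': 0.0, 'ee_pos': array([0.18924649, 0.62101446, 0.21749571]), 'tool_rot': array([ 1.47321037e-01,  9.89087921e-01, -1.25326057e-03, -1.58520720e-04]), 'ft_force': array([-0.48303245, -0.33452917, -0.38963978]), 'opening': 0.09315816091146517}
side {'vfov': 43.2587977580856, 'cx': 285.91242552650624, 'cy': 218.63888143536198, 'k1': -0.07007139757628514, 'R': array([[ 9.83226077e-01, -1.82388417e-01,  9.73189497e-04],
       [-1.39715949e-01, -7.56594222e-01, -6.38783717e-01],
       [ 1.17243060e-01,  6.27932838e-01, -7.69385740e-01]]), 't': array([-0.57093639,  0.15200742,  0.88201493])}
top {'vfov': 48.884104132946604, 'cx': 281.42229878881614, 'cy': 205.58442777644845, 'k1': -0.034607500487948334, 'R': array([[ 0.00201919, -0.99998886,  0.00426593],
       [-0.9891822 , -0.00262305, -0.14666868],
       [ 0.14667824, -0.00392364, -0.98917648]]), 't': array([0.02653673, 0.60142228, 0.84583728])}
```

View pics/top0.png

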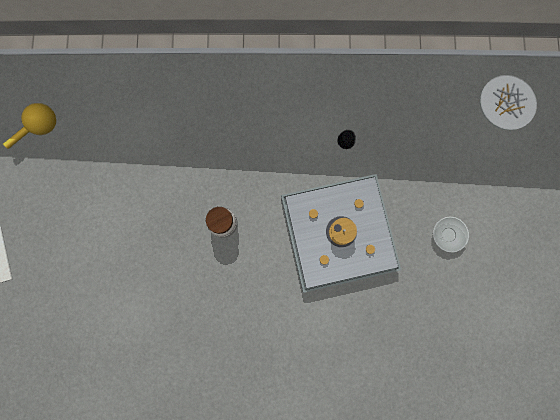

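View pics/side0.png

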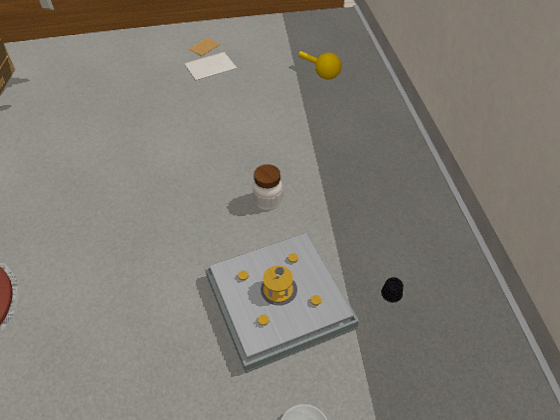

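The top view shows the plate centred near pixel (341,232), with its top corners near (285,196), (376,178), (397,268) and (306,290). The jar is at (220,225), the dish at (450,236) and the loupe at (346,139). I'll enlarge it to measure.

```bash
cat > h.py <<'E'
import numpy as np, cv2
from station import *
def K(c):
    f=210/np.tan(np.radians(c['vfov'])/2); return np.array([[f,0,c['cx']],[0,f,c['cy']],[0,0,1.]])
def D(c): return np.array([c['k1'],0,0,0,0.])
def ray(c,uv):
    n=cv2.undistortPoints(np.array(uv,float).reshape(-1,1,2),K(c),D(c)).reshape(-1,2)
    return np.c_[n,np.ones(len(n))]@c['R'], -c['R'].T@c['t']
def onz(c,uv,z):
    d,o=ray(c,uv); return o+d*((z-o[2])/d[:,2])[:,None]
def proj(c,X):
    r,_=cv2.Rodrigues(c['R']); return cv2.projectPoints(np.array(X,float).reshape(-1,1,3),r,c['t'],K(c),D(c))[0].reshape(-1,2)
E
python3 - <<'E'
import cv2
p=cv2.imread('pics/top0.png');cv2.imwrite('pics/topc.png',cv2.resize(p[165:300,270:410],None,fx=4.4,fy=4.4,interpolation=cv2.INTER_CUBIC))
p=cv2.imread('pics/side0.png');cv2.imwrite('pics/sidec.png',cv2.resize(p[225:375,195:365],None,fx=4,fy=4,interpolation=cv2.INTER_CUBIC))
E
```

```text
(no output)
```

View pics/topc.png

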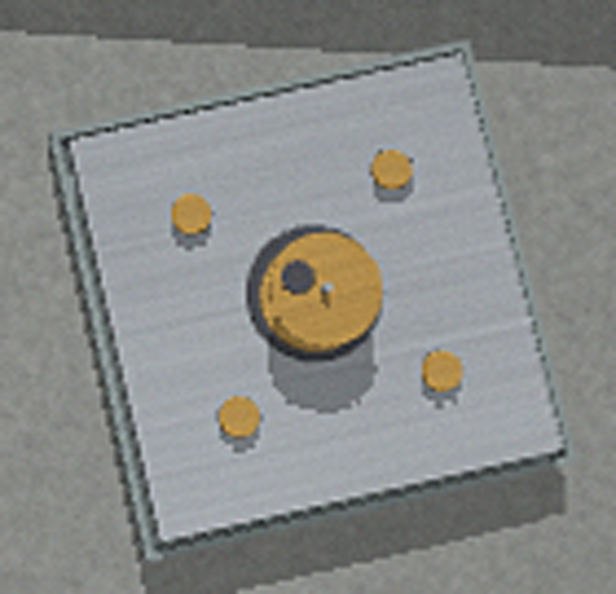

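View pics/sidec.png

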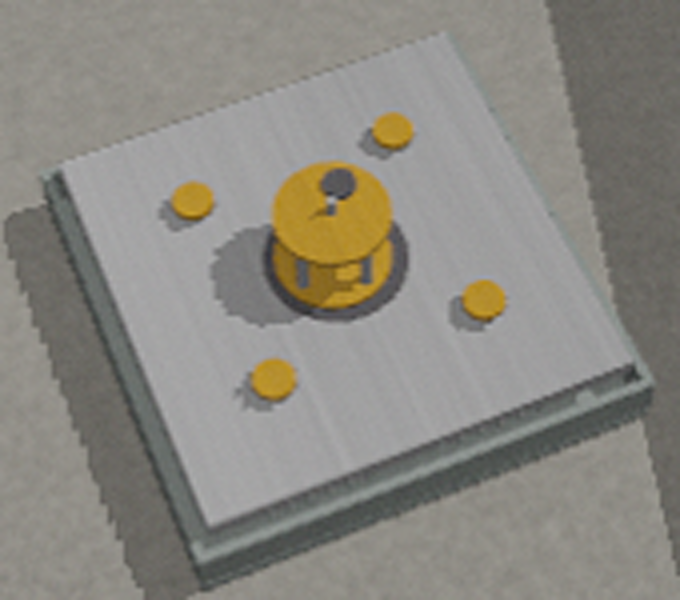

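The crop of the top view shows the plate's top corners at (70,138), (464,52), (563,453) and (162,543), and the stud heads at (191,215), (393,171), (443,371) and (240,416). In the side crop the corners are at (64,166), (446,35), (636,366) and (209,527), and the studs at (193,200), (392,130), (484,300) and (274,379).

Run:
```python
from h import *
np.set_printoptions(precision=4,suppress=True)
def go(n,off,s,cor,st,mv):
    c=camera_params(n); f=lambda a:(np.array(a,float)+.5)/s-.5+np.array(off)
    C=onz(c,f(cor),.04); S=onz(c,f(st),.048)
    print(n,'corners',C[:,:2].tolist(),'\nsides',[np.linalg.norm(C[i]-C[i-1]).round(4) for i in range(4)],'centre',C.mean(0))
    e=(C[1]-C[0])+(C[2]-C[3]); print('edge01 ang',np.degrees(np.arctan2(e[1],e[0])))
    print('studs',S[:,:2].round(4).tolist(),S.mean(0)); e=(S[1]-S[0])+(S[2]-S[3]); print(np.degrees(np.arctan2(e[1],e[0])),[np.linalg.norm(S[i]-S[i-1]).round(4) for i in range(4)])
go('top',(270,165),4.4,[(70,138),(464,52),(563,453),(162,543)],[(191,215),(393,171),(443,371),(240,416)],0)
go('side',(195,225),4,[(64,166),(446,35),(636,366),(209,527)],[(193,200),(392,130),(484,300),(274,379)],0)
s=camera_params('top');print(onz(s,[(220,221)],.075),onz(s,[(450,232)],.018),onz(s,[(346,138)],.032))
```

```text
top corners [[0.620876559006352, 0.01999827605010165], [0.6602150572525906, -0.15541300604783212], [0.48318419042671523, -0.19362799001287204], [0.4447213065256202, -0.01962896587620567]] 
sides [np.float64(0.1806), np.float64(0.1798), np.float64(0.1811), np.float64(0.1782)] centre [ 0.5522 -0.0872  0.04  ]
edge01 ang -77.447029060772
studs [[0.5857, -0.0326], [0.6053, -0.1211], [0.5181, -0.1408], [0.4988, -0.0529]] [ 0.552  -0.0868  0.048 ]
-77.53209981892813 [np.float64(0.0893), np.float64(0.0907), np.float64(0.0894), np.float64(0.0899)]
side corners [[0.4477029654871249, -0.02126400976267695], [0.6203237098646627, 0.018181558407353693], [0.659747974087421, -0.15729917952511357], [0.48537240664657355, -0.19415745181676286]] 
sides [np.float64(0.1769), np.float64(0.1771), np.float64(0.1799), np.float64(0.1782)] centre [ 0.5533 -0.0886  0.04  ]
edge01 ang 12.401851202201206
studs [[0.4987, -0.0534], [0.5859, -0.0336], [0.6061, -0.1216], [0.5186, -0.1414]] [ 0.5523 -0.0875  0.048 ]
12.770870040883727 [np.float64(0.0901), np.float64(0.0894), np.float64(0.0903), np.float64(0.0897)]
[[0.5677 0.1417 0.075 ]] [[ 0.5533 -0.306   0.018 ]] [[ 0.7402 -0.101   0.032 ]]
```

Both cameras agree within about 1.5 mm: the plate centre is at (0.552,-0.087) with its edges at 12.5°, and the sides and stud spacing match the given sizes. Next I'll work out the tool axes and the shifts.

```bash
cat >> h.py <<'E'
from scipy.spatial.transform import Rotation as Ro
a=np.radians(12.55);U=np.array([np.cos(a),np.sin(a)]);V=np.array([-np.sin(a),np.cos(a)]);C0=np.array([.5525,-.0875])
SG=[(1,1),(-1,1),(-1,-1),(1,-1)]
def cor(i,m=.074): s=SG[i-1]; return C0+m*(s[0]*U+s[1]*V)
def stud(i): return cor(i,.045)
def tell():
    np.set_printoptions(precision=4,suppress=True)
    s=get_state(); R=Ro.from_quat(s['tool_rot']).as_matrix()
    print('t',s['time_s'],'pos',s['ee_pos'],'F',s['ft_force'],'M',s['moment'],'op',s['opening']); print('x',R[:,0],'y',R[:,1],'z',R[:,2],'q',s['q'])
    return s,R
def sh(x,y,z):
    s,R=tell(); print('shift cm',100*R.T@(np.array([x,y,z])-s['ee_pos']))
    ang=np.degrees(np.arctan2(R[1,0],R[0,0])); print('tool x yaw deg',ang)
E
python3 - <<'E'
from h import *
sh(*cor(1),.15)
for i in range(1,5): print(i,cor(i),stud(i))
E
```

```text
t 0.1 pos [0.1892 0.6211 0.2176] F [-0.8287  0.7118 -0.375 ] M [ 0.0467 -0.0424 -0.0295] op 0.09318525060204709
x [-0.9566  0.2914  0.    ] y [ 0.2914  0.9566 -0.0023] z [-0.0007 -0.0022 -1.    ] q [-1.3015  0.6159 -0.0127  1.4247  0.0081  1.1034 -0.0404]
shift cm [-58.1966 -47.1006   6.8685]
tool x yaw deg 163.05811647871832
1 [0.6087 0.0008] [ 0.5866 -0.0338]
2 [ 0.4642 -0.0313] [ 0.4988 -0.0534]
3 [ 0.4963 -0.1758] [ 0.5184 -0.1412]
4 [ 0.6408 -0.1437] [ 0.6062 -0.1216]
```

carry_out --commands '[[[0,0,0,0,-0.17],[0,0,0,0,-0.17],[0,0,0,0,-0.175],[0,0,0,0,0],[0,0,0,0,0]]]' --grip_force 20

```text
time_s: 0.72
ee_pos: [0.1895, 0.6215, 0.2183]
tool_rot: [-0.108, 0.994, -0.0, -0.0]
ft_force: [-0.5, 0.1, -0.7]
opening: 0.0475
```

```bash
python3 -c "
from h import *
sh(*cor(1),.15)"
```

```text
t 0.725 pos [0.1895 0.6215 0.2183] F [-0.4703  0.1157 -0.7473] M [-0.0001  0.0148  0.0201] op 0.047487309473153785
x [-0.9766 -0.215   0.0004] y [-0.215   0.9766 -0.0007] z [-0.0002 -0.0007 -1.    ] q [-1.2245  0.6192 -0.1487  1.4209  0.0961  1.1094  0.3986]
shift cm [-27.5993 -69.628    6.8651]
tool x yaw deg -167.58708519427293
```

carry_out --commands '[[[0,-1.8,-4.6,0,0],[0,-1.8,-4.6,0,0],[0,-1.8,-4.6,0,0],[0,-1.8,-4.6,0,0],[0,-1.8,-4.6,0,0]]]'

```text
time_s: 1.35
ee_pos: [0.3282, 0.4155, 0.2188]
tool_rot: [-0.108, 0.994, 0.0, 0.0]
ft_force: [1.0, -0.1, -0.1]
opening: 0.0014
```

carry_out --commands '[[[0,-1.8,-4.6,0,0],[0,-1.8,-4.6,0,0],[0,-1.8,-4.6,0,0],[0,-1.8,-4.6,0,0],[0,-1.8,-4.6,0,0]]]'

```text
time_s: 1.98
ee_pos: [0.466, 0.2107, 0.2189]
tool_rot: [-0.108, 0.994, 0.0, 0.0]
ft_force: [0.8, 0.9, 0.8]
opening: 0.0007
```

carry_out --commands '[[[0,-1.8,-4.6,0,0],[0,-1.8,-4.6,0,0],[0,-1.8,-4.6,0,0],[0,-1.8,-4.6,0,0],[0,0,0,0,0]]]'

```text
time_s: 2.6
ee_pos: [0.5772, 0.0424, 0.2183]
tool_rot: [-0.104, 0.995, -0.002, 0.0]
ft_force: [0.1, 0.4, -0.3]
opening: 0.0006
```

```bash
python3 -c "
from h import *
sh(*cor(1),.06)"
```

```text
t 2.6 pos [0.5772 0.0424 0.2183] F [ 0.0587  0.3882 -0.3216] M [ 0.0941  0.072  -0.0086] op 0.0006391792935420632
x [-0.9783 -0.2072 -0.0003] y [-0.2072  0.9783 -0.0035] z [ 0.001  -0.0034 -1.    ] q [-0.0715  0.5031 -0.0646  1.6376  0.0411  1.0016  1.6293]
shift cm [-2.2067 -4.6598 15.848 ]
tool x yaw deg -168.04068923108292
```

carry_out --commands '[[[0,-2.2,-4.7,0,0],[0,0,0,5,0],[0,0,0,5,0],[0,0,0,3,0],[0,0,0,0,0]]]'

```text
time_s: 3.22
ee_pos: [0.6048, 0.0082, 0.0864]
tool_rot: [-0.11, 0.994, 0.001, -0.003]
ft_force: [-0.2, 0.2, 1.5]
opening: 0.0004
```

```bash
python3 -c "
from h import *
sh(*cor(1),.06)
p,d=camera('side'); cv2.imwrite('pics/s1.png',cv2.resize(p[190:380,150:400],None,fx=3,fy=3))"
```

```text
t 3.225 pos [0.6048 0.0082 0.0864] F [-0.2076  0.1949  1.4852] M [0.0969 0.0293 0.0072] op 0.0004057385338246188
x [-0.9759 -0.218   0.006 ] y [-0.218   0.9759  0.0017] z [-0.0062  0.0004 -1.    ] q [-0.0134  0.6973 -0.059   1.6947  0.0541  0.7573  1.6924]
shift cm [-0.2276 -0.8098  2.6344]
tool x yaw deg -167.4059015362465
```

View pics/s1.png

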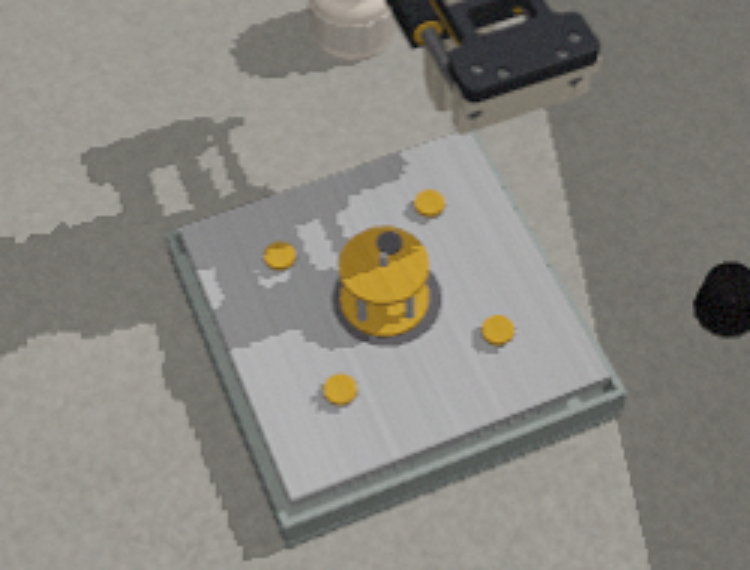

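```bash
python3 -c "
from h import *
s,R=tell()
c=camera_params('side')
for off in [(0,0,0),(0,0,-.084)]:
  print(((proj(c,s['ee_pos']+R@np.array(off))-[150,190])*3))
p,d=camera('wrist'); cv2.imwrite('pics/w1.png',p)
p,d=camera('side'); cv2.imwrite('pics/s2.png',p)"
```

```text
t 3.275 pos [0.6067 0.0081 0.0884] F [ 0.115  -0.2269 -0.0926] M [0.1001 0.0164 0.0184] op 0.0005446157875381054
x [-0.9759 -0.218   0.0015] y [-0.218   0.9759  0.0008] z [-0.0016  0.0004 -1.    ] q [-0.0132  0.6951 -0.059   1.6922  0.0542  0.7575  1.6927]
[[450.8374  94.2526]]
[[454.6252  -8.3094]]
```

View pics/w1.png

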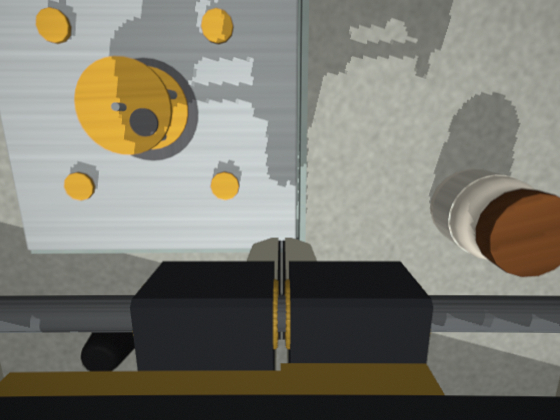

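View pics/s2.png

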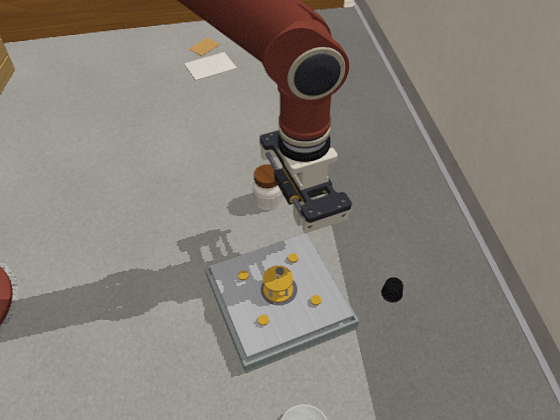

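The wrist view shows the closed fingertips at about (282,240), just above plate corner 1, whose edge corner is near (297,243). The side view shows nothing else near the fingers. I'll descend at corner 1.

carry_out --commands '[[[0,0,-0.7,2,0],[0,0,0,2,0],[0,0,0,0.3,0],[0,0,0,0,0],[0,0,0,0,0]]]'

```text
time_s: 4.0
ee_pos: [0.6097, 0.0002, 0.047]
tool_rot: [-0.109, 0.994, -0.0, 0.001]
ft_force: [-0.2, -0.2, -0.2]
opening: 0.0004
```

```bash
python3 -c "
from h import *
sh(*cor(1),.04)"
```

```text
t 4.0 pos [0.6097 0.0002 0.047 ] F [-0.1882 -0.2217 -0.2325] M [ 0.1203 -0.0157 -0.0164] op 0.0003740119746677774
x [-0.976  -0.2176 -0.0025] y [-0.2176  0.976  -0.0004] z [ 0.0025  0.0001 -1.    ] q [-0.0026  0.7543 -0.0555  1.714   0.061   0.6725  1.6994]
shift cm [0.0872 0.0771 0.704 ]
tool x yaw deg -167.4325053387621
```

carry_out --commands '[[[0,0,0,0.3,0],[0,0,0,0.2,0],[0,0,0,0.1,0],[0,0,0,0,0],[0,0,0,0,0]]]'

```text
time_s: 4.62
ee_pos: [0.6088, 0.0001, 0.04]
tool_rot: [-0.109, 0.994, -0.0, 0.0]
ft_force: [-0.7, 0.6, 3.4]
opening: 0.0007
```

carry_out --commands '[[[0,0,0,0.1,0],[0,0,0,0.1,0],[0,0,0,0,0],[0,0,0,0,0]]]'

```text
time_s: 5.12
ee_pos: [0.6089, 0.0001, 0.0394]
tool_rot: [-0.109, 0.994, -0.0, 0.0]
ft_force: [-3.2, 0.6, 12.4]
opening: 0.0005
```

Corner 1 is solid: it takes 12 N and gives under 1 mm. Next is corner 2, which lies 14.8 cm along tool +x.

carry_out --commands '[[[0,0,0,-2.2,0],[0,4.9,0,0,0],[0,4.9,0,0,0],[0,5,0,0,0],[0,0,0,0,0]]]'

```text
time_s: 5.75
ee_pos: [0.459, -0.0334, 0.0592]
tool_rot: [-0.108, 0.994, -0.0, -0.003]
ft_force: [0.8, 0.3, -0.2]
opening: 0.0005
```

carry_out --commands '[[[0,0,0,0.8,0],[0,0,0,0,0],[0,0,0,0,0]]]'

```text
time_s: 6.12
ee_pos: [0.4652, -0.0318, 0.0513]
tool_rot: [-0.11, 0.994, 0.0, 0.0]
ft_force: [-0.1, 0.3, 1.0]
opening: 0.0006
```

```bash
python3 -c "
from h import *
sh(*cor(2),.04)"
```

```text
t 6.125 pos [ 0.4652 -0.0318  0.0513] F [-0.1177  0.302   0.968 ] M [0.0494 0.0364 0.0069] op 0.0005910392903297364
x [-0.9759 -0.2181 -0.0005] y [-0.2181  0.9759  0.    ] z [ 0.0005  0.0002 -1.    ] q [ 0.0608  0.603  -0.0574  2.1119  0.0781  0.4281  1.7331]
shift cm [0.0911 0.0663 1.1316]
tool x yaw deg -167.40217034284453
```

carry_out --commands '[[[0,0,0,0.6,0],[0,0,0,0.3,0],[0,0,0,0.2,0],[0,0,0,0,0],[0,0,0,0,0]]]'

```text
time_s: 6.75
ee_pos: [0.4643, -0.0322, 0.0407]
tool_rot: [-0.109, 0.994, -0.0, 0.0]
ft_force: [-0.1, -0.3, 0.1]
opening: 0.0002
```

carry_out --commands '[[[0,0,0,0.1,0],[0,0,0,0.1,0],[0,0,0,0,0],[0,0,0,0,0]]]'

```text
time_s: 7.25
ee_pos: [0.4643, -0.0321, 0.0387]
tool_rot: [-0.109, 0.994, -0.0, 0.0]
ft_force: [0.2, 0.1, 0.9]
opening: 0.0006
```

Corner 2 seems to yield so far. I'll press further.

carry_out --commands '[[[0,0,0,0.1,0],[0,0,0,0.1,0],[0,0,0,0.1,0],[0,0,0,0,0],[0,0,0,0,0]]]'

```text
time_s: 7.88
ee_pos: [0.4642, -0.032, 0.0357]
tool_rot: [-0.109, 0.994, 0.0, -0.0]
ft_force: [-1.6, 0.9, 3.7]
opening: 0.0006
```

```bash
python3 -c "
from h import *
tell()"
```

```text
t 7.875 pos [ 0.4642 -0.032   0.0357] F [-1.6317  0.9344  3.6965] M [ 0.1988  0.2319 -0.0823] op 0.0005572203668475465
x [-0.976  -0.2176  0.0001] y [-0.2176  0.976   0.0001] z [-0.0002  0.0001 -1.    ] q [ 0.0576  0.6327 -0.0523  2.1237  0.0818  0.3872  1.7298]
```

Corner 2 clearly rocks: it sank 4.3 mm at 3.7 N and was held there, so step 1 is met. I'll lift and go over stud 2.

carry_out --commands '[[[0,0,0,-2.6,0],[0,-2.8,-2.8,0,0],[0,0,0,0,0],[0,0,0,0,0],[0,0,0,0,0]]]'

```text
time_s: 8.5
ee_pos: [0.4964, -0.0528, 0.0612]
tool_rot: [-0.11, 0.994, 0.0, -0.001]
ft_force: [-0.4, 0.4, -0.7]
opening: 0.0008
```

```bash
python3 -c "
from h import *
sh(*stud(2),.048)
p,d=camera('wrist'); cv2.imwrite('pics/w2.png',p)
"
```

```text
t 8.5 pos [ 0.4964 -0.0528  0.0612] F [-0.3501  0.3583 -0.6533] M [ 0.0473 -0.0232  0.0599] op 0.0007873914957069405
x [-0.9759 -0.2183  0.0019] y [-0.2183  0.9759  0.0008] z [-0.0021  0.0004 -1.    ] q [ 0.1082  0.6166 -0.0683  2.0147  0.0797  0.5149  1.7739]
shift cm [-0.2215 -0.1084  1.3192]
tool x yaw deg -167.38915785004602
```

View pics/w2.png

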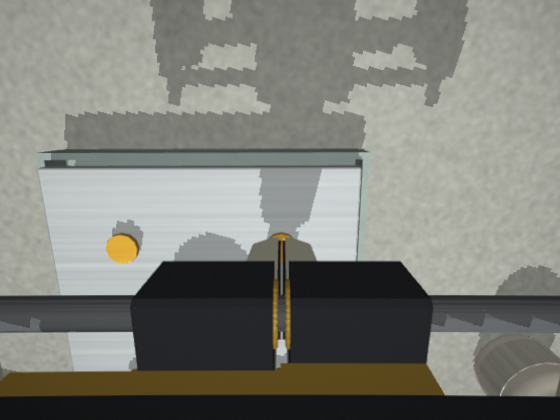

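The stud head shows directly behind the tips at (281,236), so the tip is centred on stud 2. I'll press down.

carry_out --commands '[[[0,-0.15,-0.1,0.9,0],[0,0,0,0.3,0],[0,0,0,0.2,0],[0,0,0,0,0],[0,0,0,0,0]]]'

```text
time_s: 9.18
ee_pos: [0.4995, -0.0541, 0.0477]
tool_rot: [-0.109, 0.994, -0.0, 0.0]
ft_force: [0.1, -0.1, 0.8]
opening: 0.0007
```

carry_out --commands '[[[0,0,0,0.1,0],[0,0,0,0.1,0],[0,0,0,0.1,0],[0,0,0,0,0],[0,0,0,0,0]]]'

```text
time_s: 9.8
ee_pos: [0.4995, -0.0541, 0.0447]
tool_rot: [-0.109, 0.994, -0.0, 0.0]
ft_force: [0.5, -0.5, 0.1]
opening: 0.0002
```

carry_out --commands '[[[0,0,0,0.1,0],[0,0,0,0.1,0],[0,0,0,0,0],[0,0,0,0,0]]]'

```text
time_s: 10.3
ee_pos: [0.4995, -0.054, 0.0434]
tool_rot: [-0.109, 0.994, -0.0, 0.0]
ft_force: [-1.3, 0.1, 6.5]
opening: 0.0006
```

carry_out --commands '[[[0,0,0,0.1,0],[0,0,0,0,0],[0,0,0,0,0]]]'

```text
time_s: 10.68
ee_pos: [0.4995, -0.054, 0.0432]
tool_rot: [-0.109, 0.994, -0.0, 0.0]
ft_force: [-3.6, 0.0, 13.5]
opening: 0.0005
```

The stud stopped hard at z = 43.2 mm with 13.5 N on it, which is flush. I'll retract and check.

carry_out --commands '[[[0,0,0,-2,0],[0,0,0,-5,0],[0,0,0,-5,0],[0,0,0,-4,0],[0,0,5,0,0]]]'

```text
time_s: 11.3
ee_pos: [0.4912, -0.0089, 0.2047]
tool_rot: [-0.105, 0.994, -0.002, 0.004]
ft_force: [0.3, 1.9, -0.5]
opening: 0.0006
```

carry_out --commands '[[[0,0,5,0,0],[0,0,5,0,0],[0,0,5,0,0],[0,0,5,0,0],[0,0,5,0,0]]]'

```text
time_s: 11.92
ee_pos: [0.4333, 0.24, 0.2014]
tool_rot: [-0.109, 0.994, -0.0, -0.0]
ft_force: [1.8, 0.6, 0.6]
opening: 0.0005
```

Run:
```python
from h import *
tell()
p,d=camera('side'); cv2.imwrite('pics/s3.png',cv2.resize(p[225:375,195:365],None,fx=4,fy=4,interpolation=cv2.INTER_CUBIC))
ds=np.median([d]+[camera('side')[1] for _ in range(4)],0)
t,_=camera('top'); cv2.imwrite('pics/t3.png',t)
c=camera_params('side')
v,u=np.mgrid[225:375,195:365]; uv=np.c_[u.ravel(),v.ravel()]
dd,o=ray(c,uv); P=o+dd*ds[v.ravel(),u.ravel()][:,None]
L=np.c_[(P[:,:2]-C0)@U,(P[:,:2]-C0)@V]
m=(np.abs(L).max(1)<.085)&(abs(P[:,2]-.04)<.003)
co=np.linalg.lstsq(np.c_[L[m],np.ones(m.sum())],P[m,2],rcond=None)[0]; print('plate tilt',co, m.sum())
for i in range(1,5):
    s=np.array(SG[i-1])*.045; k=np.hypot(*(L-s).T)<.006
    print(i,'head height mm',1000*np.median(P[k,2]-np.c_[L[k],np.ones(k.sum())]@co))
```

```text
t 11.925 pos [0.4333 0.24   0.2014] F [1.7741 0.6031 0.5879] M [ 0.0246 -0.0297  0.0268] op 0.0005130202136287896
x [-0.9761 -0.2173  0.0007] y [-0.2173  0.9761 -0.0005] z [-0.0006 -0.0006 -1.    ] q [-0.4428  0.4015 -0.1502  1.8809  0.0771  0.8656  1.1585]
plate tilt [0.0015 0.0016 0.0403] 8198
1 head height mm 7.951385693333917
2 head height mm 4.106817104537277
3 head height mm 7.983054522980027
4 head height mm 7.937906025893115
```

View pics/s3.png

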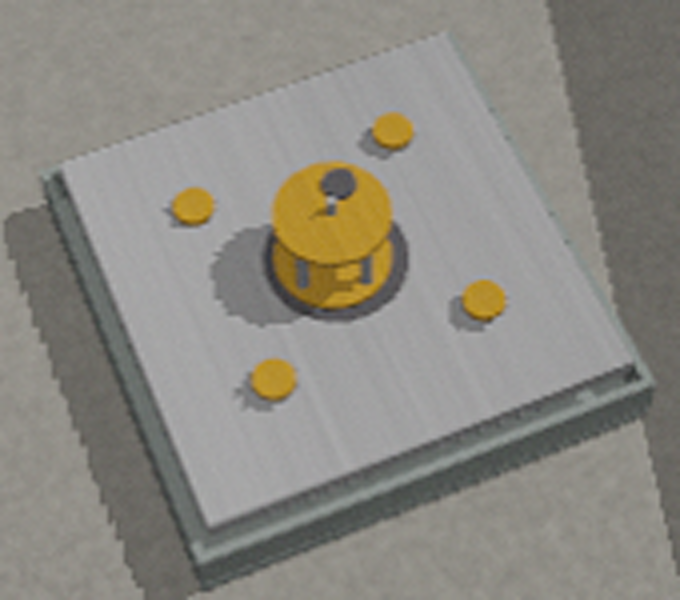

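View pics/t3.png

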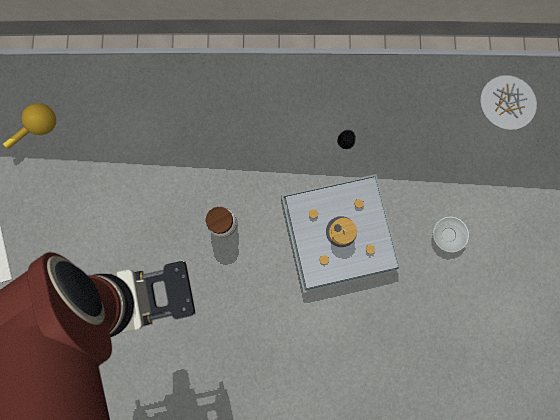

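Stud 2, at (193,206) in the side crop, now lies flat at 4.1 mm while the other three stand at about 8 mm. The plate is level within about 0.002 rad. The movement, jar (220,221), dish (450,236) and loupe (346,139) are where they were, and the arm is clear. Handing in.

```bash
python3 -c "
from station import *
print(finish_job())"
```

```text
the job is handed in; nothing more can be done
None
```

The rocking corner is corner 2; its shim stud is pressed flat, and I handed the job in at about 12 s of the 64 s allowed.

- **Finding it:** Corner 1 was solid, giving about 0.6 mm at 12 N. Corner 2 clearly gave, sinking 4.3 mm at 3.7 N. I stopped there, so corners 3 and 4 were never pressed.
- **Pressing the shim:** I pressed stud 2 until it stopped hard, with 13.5 N on it and its top 43.2 mm above the counter.
- **Last checks:** With the arm withdrawn, the side camera's depth put head 2 at 4.1 mm above the plate and the other three at 7.9–8.0 mm. The plate tilted about 0.002 rad. In the pictures, the movement, jar, dish and loupe were where they started. The gripper was clear of everything, at z = 0.20 m to the side.

None of the checks failed. The two cameras differed by about 1–2 mm on the plate's position, within their stated calibration.

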